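# Set up the sample-pot imager for a run

## Robot

A 6-joint arm with a two-finger parallel gripper is mounted at the origin on the work surface. World frame = base frame: x ahead of the robot, y to its left, z up, the work surface at z = 0. Lengths are in mm, angles in rad, forces in N, time in s.
With the tool pointing down it reaches from about 350 to 775 mm from the base axis. Payload 7.3 kg.
Tool frame: the origin (TCP) lies on the front face of the gripper's body, between the roots of the fingers; the fingertips stand 66 mm ahead of it and the grasp point (between the pads) lies 47 mm ahead of it (bot.tip_extent is the distance from the TCP to the fingertips, in mm); z points along the fingers, y is the line along which they close (so a half turn about z gives the same grasp; the last joint's range is limited). The gripper opens to 92 mm and grips with 3 to 60 N. Pads are 19 mm wide; open, the fingers measure 130 mm over their backs; the gripper's body (75 mm by 190 mm) begins 47 mm behind the grasp point.
Start: joints at [1.061, 0.342, 1.524, -0, 1.275, -0.146], TCP at [186.794, 490.66, 292.241] pointing down, gripper open.
Joint ranges: [-2.53, 2.53], [-0.77, 2.02], [0.04, 2.7], [-1, 4.14], [0.28, 2.66], [-3.11, 3.11]. Speed limits (rad/s): [2.57, 2.57, 3.14, 3.14, 3.14, 3.14].

## Interface

Orientations are given as [roll, pitch, yaw] about the fixed x, y, z axes, in that order (R = Rz(yaw) Ry(pitch) Rx(roll)).
In Python, from plant import readout, viewer, order, bot gives the robot as it stands.
- The arm moves only by the shell command python3 -m creep 'ROWS'. ROWS is text: rows parted by semicolons, each of 7 numbers parted by spaces: the shift along the world's x, y, z in m, then the turn, a rotation vector about the world's x, y, z in rad, then the opening in per cent of the stroke, from 0 (shut) to 100 (fully open). A call has 1 to 8 rows; each row shifts and turns the commanded pose from where the row before left it; what a row does not reach is not made up. A row lasts 1/12 s, in which the tool goes at most 41.7 mm and 7.16 degrees, less where a joint would pass 70% of its speed; a pose out of reach is approached as far as the arm can. A call is refused whole if a number of a shift passes 0.0417 or a number of a turn 0.125, either way. A call with a gripper value outside its range is refused whole. The fingers move at their own pace and stop on an object; the grip force is fixed at half the most. Time passes only in rows, so rows that do not move let the fingers close. It gives the time, the measured TCP pose, the force, the opening and the grip force at its end, in the units of the state.
- readout.get_obs(): the state, without advancing time (a new reading comes with each control period).
- viewer.capture(name): name is "scene" or "top" or "wrist"; returns the picture (480x640x3 uint8, red, green, blue); there is no depth.
- viewer.camera_info(name): a dict with "fx", "fy", "cx", "cy" (pixels), "origin" and "rotation" of the camera in the world. Camera axes: x right, y up, looking along -z (the intrinsics and any distortion apply to the point x, -y, -z); pixel columns grow to the right and rows downward; lengths in mm; the calibration is good to about 2 mm. A picture is of the moment at which its call begins: read the wrist's pose just before it. camera_info takes no time and is no camera call; for the wrist camera it gives the pose at the moment of the call.
- order.close_job(): hands the job in; it is judged then, once.
The state is a dict: "time": time; "joint_positions": joint angles; "dq": joint speeds; "tau": joint torques, N m; "tool_pos": TCP position; "tcp_rot": TCP orientation; "contact_force": force on the tool from outside, world axes, zero at the start; "moment": the same for the moment, N m; "grip_width": finger opening in mm; "finger_force": force on a finger pad.
Only numpy, scipy, OpenCV 4.12 (cv2) and the standard library are available. Lean on these libraries where they do the work, as an engineer would, in place of code of your own. Each camera call takes 0.05 s, during which the arm holds its last target. There are 200 camera calls.

## Task

Get the sample-pot imager ready for a run. First slide the camera carriage fully home against the tall end block at the right-hand end of its rail (as seen from the robot) and the lamp fader fully down to its near end. With both left there, stand every purple-lidded sample pot upright in the middle of a pad of its own on the imager, its lid tab pointing straight at the camera rail; only when all are standing, slide the camera until its line is level with the clip on its rail and the lamp fader until its line is level with the clip on its box, and leave the other things on the bench alone.

Things in the scene. Friction and masses are not known exactly. Their poses are not given: they have to be found in the camera images.
- imager: Grey plate 4 mm thick, fixed to the bench. Origin on the bench under the middle of the row of 4 pads; x points from the pads to the camera rail (away from the robot), y along the rail to the robot's left. Plate: x -38 to 168, y -195 to 195 mm. Rail: along y at x = 115 mm, 46 mm wide, top 20 mm high, with a tall end block (46 mm high, y = -181 mm) at the parking end and a low one (18 mm) at the other.
- pad0 (a point): Centre of pad 0 (a white disc in a dark ring of 58 mm outer diameter printed flat on the plate, with a short white dash on its rail side), at plate-top height, 4 mm above the bench; the pads are 90 mm apart along the imager's y, pad0 nearest the parking end. Axes as the imager's. A pot may go on any pad.
- pad1 (a point): Centre of pad 1 (a white disc in a dark ring of 58 mm outer diameter printed flat on the plate, with a short white dash on its rail side), at plate-top height, 4 mm above the bench; the pads are 90 mm apart along the imager's y, pad0 nearest the parking end. Axes as the imager's. A pot may go on any pad.
- pad2 (a point): Centre of pad 2 (a white disc in a dark ring of 58 mm outer diameter printed flat on the plate, with a short white dash on its rail side), at plate-top height, 4 mm above the bench; the pads are 90 mm apart along the imager's y, pad0 nearest the parking end. Axes as the imager's. A pot may go on any pad.
- pad3 (a point): Centre of pad 3 (a white disc in a dark ring of 58 mm outer diameter printed flat on the plate, with a short white dash on its rail side), at plate-top height, 4 mm above the bench; the pads are 90 mm apart along the imager's y, pad0 nearest the parking end. Axes as the imager's. A pot may go on any pad.
- camera (a joint): Travel of the camera carriage along its rail in m: 0 = parked against the tall end block, growing along the imager's +y to 0.28 at the other end. It stays where it is left; sliding friction about 1.5 N.
- camera_grip (a point): Centre (half-way up, 72.5 mm above the bench) of the grey grip on the black camera carriage: 26 (imager x) x 18 (imager y, along the rail) x 36 mm tall. The carriage below it is 50 (x) x 44 (y) mm, its top 54.5 mm above the bench. Axes as the imager's. The carriage's white line (far side) lies at the same y as this point.
- camera_clip: Small dark steel index clip with a white line, fixed beside the far side of the camera rail (imager x = 146 mm), 16 mm wide, top 26 mm above the bench; its place along the rail varies. Origin under its white line, axes as the imager's: the camera is level with it when camera_grip and this origin have the same imager y.
- fader (a joint): Travel (m) of the lamp fader in the slot on top of the dimmer, a grey box 190 (x, along the slot) x 100 (y) x 40 mm high fixed to the bench, x away from the robot, y to its left: 0 = fully down, at the end near the robot, growing along x to 0.10. Stays where it is left; friction about 1.2 N.
- fader_grip (a point): Centre of the black fader grip, 16 mm (dimmer x, along the slot) x 28 mm (dimmer y) x 36 mm tall, this point half-way up it, 58.5 mm above the bench; the box top below is 40 mm above the bench. Axes as the dimmer's. A white line crosses its top at this point.
- fader_clip: Small dark steel index clip with a white line, fixed on the dimmer's top, 27 to 46 mm left of the slot, 12 mm high; its place along the slot varies. Origin under its white line, axes as the dimmer's: the fader is level with it when fader_grip and this origin have the same dimmer x.
- pot0_center (a point): Centre of a closed sample pot (24 mm above its underside): squat, white, 46 mm diameter (lid 47 mm), 48 mm tall, 50 to 85 g, purple snap lid. z up; x points to the lid's thumb tab, 14 mm wide, 5 mm thick, at lid height, reaching 36 mm from the pot's axis. Three or four of pot0 to pot3 are present, all alike (absent: None), on the bench, tabs any way round.
- pot1_center (a point): Centre of a closed sample pot (24 mm above its underside): squat, white, 46 mm diameter (lid 47 mm), 48 mm tall, 50 to 85 g, purple snap lid. z up; x points to the lid's thumb tab, 14 mm wide, 5 mm thick, at lid height, reaching 36 mm from the pot's axis. Three or four of pot0 to pot3 are present, all alike (absent: None), on the bench, tabs any way round.
- pot2_center (a point): Centre of a closed sample pot (24 mm above its underside): squat, white, 46 mm diameter (lid 47 mm), 48 mm tall, 50 to 85 g, purple snap lid. z up; x points to the lid's thumb tab, 14 mm wide, 5 mm thick, at lid height, reaching 36 mm from the pot's axis. Three or four of pot0 to pot3 are present, all alike (absent: None), on the bench, tabs any way round.
- pot3_center (a point): Centre of a closed sample pot (24 mm above its underside): squat, white, 46 mm diameter (lid 47 mm), 48 mm tall, 50 to 85 g, purple snap lid. z up; x points to the lid's thumb tab, 14 mm wide, 5 mm thick, at lid height, reaching 36 mm from the pot's axis. Three or four of pot0 to pot3 are present, all alike (absent: None), on the bench, tabs any way round.
- pot0_tab (a point): Tip of the lid tab of pot0, 36 mm out from the pot's axis and 45.5 mm above its underside.
- pot1_tab (a point): Tip of the lid tab of pot1, 36 mm out from the pot's axis and 45.5 mm above its underside.
- pot2_tab (a point): Tip of the lid tab of pot2, 36 mm out from the pot's axis and 45.5 mm above its underside.
- pot3_tab (a point): Tip of the lid tab of pot3, 36 mm out from the pot's axis and 45.5 mm above its underside.
- cap: A bystander: loose red screw cap, 30 mm diameter, 13 mm tall. Leave it. Origin at its underside.
- cap2: A bystander: loose purple screw cap without a pot, 34 mm diameter, 14 mm tall. Leave it. Origin at its underside.
- beaker: A bystander: glass beaker, 64 mm diameter, 75 mm tall. Leave it. Origin at its underside.
- reagent: A bystander: reagent bottle, 66 mm diameter, 130 mm tall. Leave it. Origin at its underside.
Not all that is in view belongs to the job. Leave any turquoise or yellow look-alike of the part that bears pot0_center alone.

How it is judged (in metres and radians):
On the way, in this order (a step that is already met when the one before it is completed fails the run):
1. the camera is parked at the tall end block and the lamp fader is fully down (value of joint camera below 0.008 m and value of joint fader below 0.006 m), for 0.2 s.
2. with both still there, every pot stands on a pad with its tab towards the rail (all of step 1 and (horizontal distance between pot0_center and pad0 below 0.01 m or horizontal distance between pot0_center and pad1 below 0.01 m or horizontal distance between pot0_center and pad2 below 0.01 m or horizontal distance between pot0_center and pad3 below 0.01 m) and height (world z) of each of pot0_center, pot1_center, pot2_center, pot3_center below 0.034 m and angle between each of pot0_center, pot1_center, pot2_center, pot3_center's own z axis and vertical below 0.12 rad and angle between the y axis of each of pot0_center, pot1_center, pot2_center, pot3_center and the y axis of imager, either way round below 0.21 rad and x of each of pot0_tab, pot1_tab, pot2_tab, pot3_tab in the frame of imager above 0.01 m and (horizontal distance between pot1_center and pad0 below 0.01 m or horizontal distance between pot1_center and pad1 below 0.01 m or horizontal distance between pot1_center and pad2 below 0.01 m or horizontal distance between pot1_center and pad3 below 0.01 m) and (horizontal distance between pot2_center and pad0 below 0.01 m or horizontal distance between pot2_center and pad1 below 0.01 m or horizontal distance between pot2_center and pad2 below 0.01 m or horizontal distance between pot2_center and pad3 below 0.01 m) and (horizontal distance between pot3_center and pad0 below 0.01 m or horizontal distance between pot3_center and pad1 below 0.01 m or horizontal distance between pot3_center and pad2 below 0.01 m or horizontal distance between pot3_center and pad3 below 0.01 m)), for 0.2 s.
3. the camera and the fader are level with their clips (y of camera_grip in the frame of camera_clip between -0.004 and 0.004 m and x of fader_grip in the frame of fader_clip between -0.004 and 0.004 m), for 0.2 s.
At the end, for the whole second after the job is handed in: Every pot present stands upright and at rest on a pad of its own, within 10 mm of its centre, its tab pointing at the rail within 12 degrees; the camera and the fader are each within 4 mm of level with their clips (all of step 3 and (horizontal distance between pot0_center and pad0 below 0.01 m or horizontal distance between pot0_center and pad1 below 0.01 m or horizontal distance between pot0_center and pad2 below 0.01 m or horizontal distance between pot0_center and pad3 below 0.01 m) and height (world z) of each of pot0_center, pot1_center, pot2_center, pot3_center below 0.034 m and angle between each of pot0_center, pot1_center, pot2_center, pot3_center's own z axis and vertical below 0.12 rad and angle between the y axis of each of pot0_center, pot1_center, pot2_center, pot3_center and the y axis of imager, either way round below 0.21 rad and x of each of pot0_tab, pot1_tab, pot2_tab, pot3_tab in the frame of imager above 0.01 m and (horizontal distance between pot1_center and pad0 below 0.01 m or horizontal distance between pot1_center and pad1 below 0.01 m or horizontal distance between pot1_center and pad2 below 0.01 m or horizontal distance between pot1_center and pad3 below 0.01 m) and (horizontal distance between pot2_center and pad0 below 0.01 m or horizontal distance between pot2_center and pad1 below 0.01 m or horizontal distance between pot2_center and pad2 below 0.01 m or horizontal distance between pot2_center and pad3 below 0.01 m) and (horizontal distance between pot3_center and pad0 below 0.01 m or horizontal distance between pot3_center and pad1 below 0.01 m or horizontal distance between pot3_center and pad2 below 0.01 m or horizontal distance between pot3_center and pad3 below 0.01 m) and linear speed of each of pot0, pot1, pot2, pot3 below 0.02 m/s); the robot touches nothing.
It fails at once if a bystander is shifted by more than 3 cm (distance of any of cap, cap2, beaker, reagent from where it was at the start of the episode above 0.03 m).
Of pot0, pot1, pot2, pot3 only 3 to 4 are there at a start; the rules pass over those that are not, and their reading is None.
At some moment in a run one of pot0, pot1, pot2, pot3 may be knocked a few centimetres aside while the robot is not near it.
Once in a run the grip may slacken for a moment while it holds something.
It also fails if it takes over 210 s, if anything falls off the work surface, if the arm or the gripper's body presses on something with over 40 N, if the wrist force passes 120 N, or if a joint passes its speed limit or range.

## Working session

There is one attempt and no reset: what is moved stays moved. The work goes in short steps, Python scripts to look and compute and a shell command to move; the robot and the scene stay as the last step left them, time stands still between calls to the robot, and variables do not carry over. Pictures are saved under pics/ and viewed, at most 15 in all, crops included, and the job is handed in when it is done.

```bash
ls; mkdir -p pics
python3 - <<'E'
from plant import readout, viewer, order, bot
import cv2
o=readout.get_obs();print(o)
for n in ("scene","top","wrist"):
    print(n,viewer.camera_info(n))
    im=viewer.capture(n);cv2.imwrite(f"pics/{n}0.png",im[:,:,::-1])
E
```

```text
pics
{'time': 0.0, 'joint_positions': array([ 1.06100092e+00,  3.42729532e-01,  1.52500827e+00,  2.98811088e-06,
        1.27540957e+00, -1.46029668e-01]), 'dq': array([-0.00018919,  0.00025079, -0.00247285,  0.00131068, -0.00110554,
       -0.00011664]), 'tau': array([-1.52527336e-04, -4.31233513e+01, -2.44216204e+01,  7.18579930e-02,
        5.58807270e-02, -1.19145575e-04]), 'tool_pos': array([186.63506108, 490.37855304, 291.54441049]), 'tcp_rot': array([-3.14005491e+00, -2.29054765e-04,  2.77782587e+00]), 'contact_force': array([0.18816184, 0.27583871, 0.15222322]), 'moment': array([-0.01070844,  0.02740381,  0.04408903]), 'finger_force': 0.0, 'grip_width': 91.6603280208586}
scene {'fx': 571.2122462185278, 'fy': 571.2122462185278, 'cx': 319.07774141847426, 'cy': 234.51398663263456, 'origin': array([1332.09195074, -295.51176926,  767.78167181]), 'rotation': array([0.88464257, 0.00231237, 1.20721377])}
top {'fx': 616.6214705056291, 'fy': 616.6214705056291, 'cx': 328.9696762746767, 'cy': 242.79358475188795, 'origin': array([ 461.08082639,    2.13639741, 1252.22662767]), 'rotation': array([ 0.07354338,  0.01047157, -1.5930076 ])}
wrist {'fx': 429.9628223464809, 'fy': 429.9628223464809, 'cx': 327.1130451743371, 'cy': 249.80006906047353, 'origin': array([121.04617566, 514.76529673, 383.71878167]), 'rotation': array([-2.61212985e-01,  5.15596237e-04,  1.20763986e+00])}
```

View pics/top0.png

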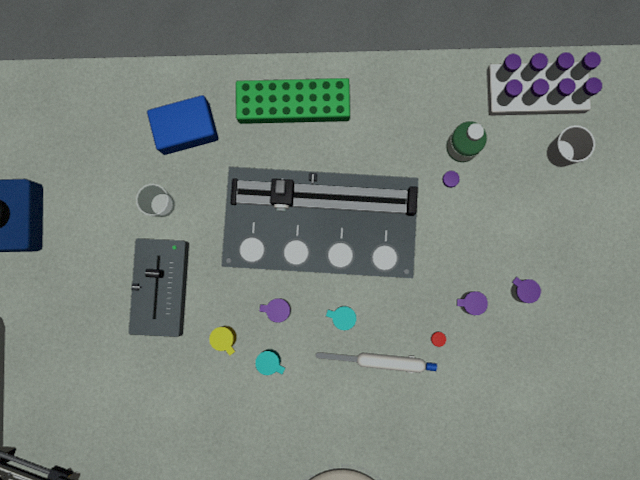

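View pics/scene0.png

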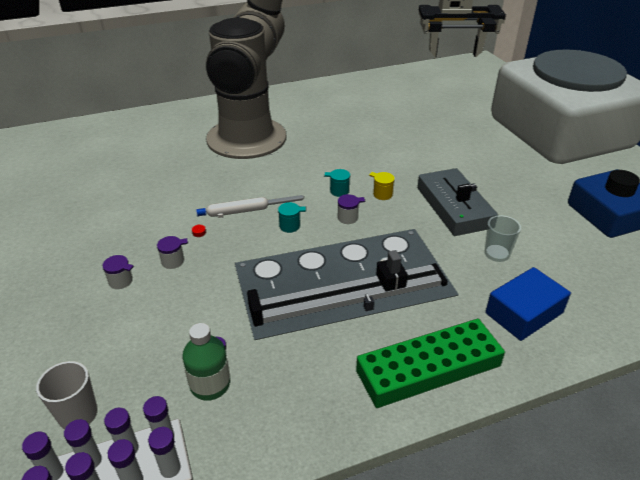

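The top view shows three purple-lidded pots with tabs at (278,310), (474,303) and (527,291). The purple cap with no pot is at (451,179), the look-alikes are turquoise and yellow, and the rack vials are purple-capped but have no tabs. The pads run from pad3 at (252,250) to pad0 at (385,258), the tall end block is at (412,200), the carriage is at about (282,190), and the fader is at (154,272).

```bash
cat > h.py <<'E'
import numpy as np, cv2
from scipy.spatial.transform import Rotation as R
from plant import readout, viewer, order, bot
def ray(ci,u,v):
    d=np.array([(u-ci["cx"])/ci["fx"],-(v-ci["cy"])/ci["fy"],-1.])
    return np.array(ci["origin"]),R.from_euler("xyz",ci["rotation"]).as_matrix()@d
def at(ci,u,v,z):
    o,d=ray(ci,u,v); return o+d*(z-o[2])/d[2]
def pix(ci,p):
    q=R.from_euler("xyz",ci["rotation"]).as_matrix().T@(np.array(p)-ci["origin"])
    return np.array([ci["cx"]+ci["fx"]*q[0]/-q[2],ci["cy"]-ci["fy"]*q[1]/-q[2]])
def tri(*obs):
    A=0;b=0
    for ci,u,v in obs:
        o,d=ray(ci,u,v);d=d/np.linalg.norm(d);P=np.eye(3)-np.outer(d,d);A=A+P;b=b+P@o
    return np.linalg.solve(A,b)
def purple(im,amin=30):
    h=cv2.cvtColor(im,cv2.COLOR_RGB2HSV)
    return cv2.inRange(h,(125,90,40),(155,255,255))
def blobs(m,amin=60):
    n,l,s,c=cv2.connectedComponentsWithStats(m)
    return [(c[i],s[i]) for i in range(1,n) if s[i][4]>=amin]
def save(name,im): cv2.imwrite(f"pics/{name}.png",im[:,:,::-1])
E
python3 - <<'E'
from h import *
np.set_printoptions(precision=1,suppress=True)
im=cv2.imread("pics/top0.png")[:,:,::-1].copy();ci=viewer.camera_info("top")
for c,s in blobs(purple(im)):
    if c[1]>150:
        print("purple",c,s[4],at(ci,*c,48))
g=cv2.inRange(im,(190,190,190),(255,255,255))
for c,s in blobs(g,150): print("white",c,s,at(ci,*c,4))
for n,p in dict(cam=(282,190,90),tall=(412,200,46),low=(234,191,18),cclip=(313,178,26),fad=(154,272,76.5),fclip=(136,287,52),f0=(155,318,40),f1=(157,256,40),red=(438,339,13),cap2=(451,179,14),p0=(222,339,48),t1=(344,318,48),t2=(268,363,48)).items(): print(n,at(ci,*p))
a=cv2.resize(im[155:345,110:330],None,fx=3.6,fy=3.15,interpolation=3)
save("a",a)
E
```

```text
purple [450.6 178.7] 202 [ 671.1 -229.6   48. ]
purple [527.  290.1] 485 [ 449.2 -369.5   48. ]
purple [473.5 302.9] 487 [ 426.8 -264.9   48. ]
purple [276.4 309.8] 478 [421.8 117.8  48. ]
cam [649.8  99.6  90. ]
tall [ 630.9 -152.5   46. ]
low [661.7 202.8  18. ]
cclip [683.   42.2  26. ]
fad [499.7 348.1  76.5]
fclip [472.1 390.5  52. ]
f0 [410.8 357.   40. ]
f1 [532.3 352.8  40. ]
red [ 355.9 -199.4   13. ]
cap2 [ 676.4 -236.8   14. ]
p0 [367.8 224.4  48. ]
t1 [403.1 -13.1  48. ]
t2 [319.9 135.8  48. ]
```

View pics/a.png

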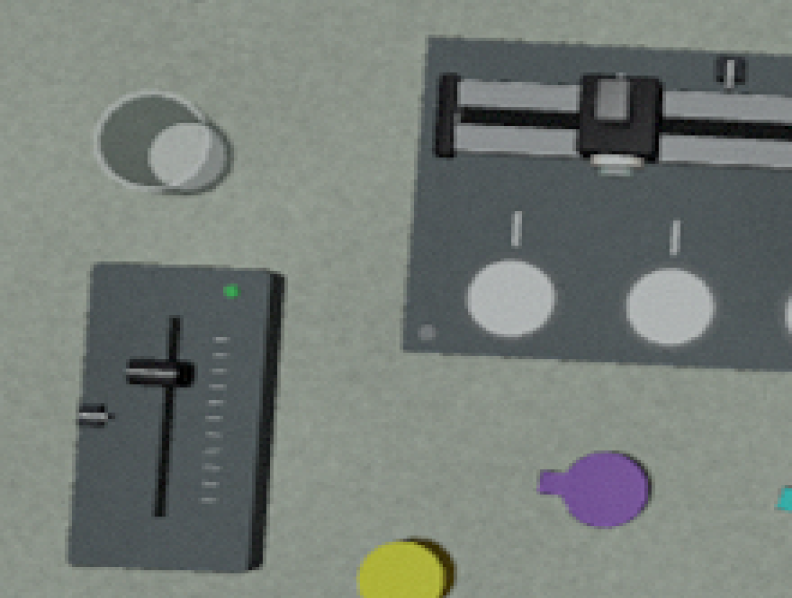

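```bash
python3 -m creep '0.038 -0.0175 0 0 0 -0.124 100;0.038 -0.0175 0 0 0 -0.124 100;0.038 -0.0175 0 0 0 -0.124 100;0.038 -0.0175 0 0 0 -0.124 100;0.038 -0.0175 0 0 0 -0.124 100;0.038 -0.0175 0 0 0 -0.124 100;0.038 -0.0175 0 0 0 -0.124 100;0.038 -0.0175 0 0 0 -0.124 100'; python3 -m creep '0 0 0 0 0 -0.124 60;0 0 0 0 0 -0.124 60; 0 0 0 0 0 0 60'
python3 - <<'E'
from h import *
np.set_printoptions(precision=3,suppress=True)
o=readout.get_obs();print(o["tool_pos"],o["tcp_rot"],o["joint_positions"],o["time"])
ci=viewer.camera_info("wrist");im=viewer.capture("wrist");save("w1",im)
import pickle;pickle.dump(ci,open("w1.pkl","wb"))
ct=viewer.camera_info("top")
t=cv2.imread("pics/top0.png")[:,:,::-1].copy()
h=cv2.cvtColor(t,cv2.COLOR_RGB2HSV)
g=cv2.inRange(h,(0,0,135),(180,40,255)); 
P=[]
for c,s in blobs(g,200):
    if 230<c[1]<270 and s[4]<800: print("pad",c,s[4],at(ct,*c,4));P.append(at(ct,*c,4))
E
```

```text
time: 0.82
tool_pos: [491.2, 349.9, 292.0]
tcp_rot: [-3.141, 0.0, 1.78]
contact_force: [0.1, 0.7, 0.3]
grip_width: 91.6
finger_force: 0.0
time: 1.07
tool_pos: [490.2, 350.5, 291.5]
tcp_rot: [-3.141, 0.001, 1.532]
contact_force: [0.0, -0.6, -0.6]
grip_width: 76.4
finger_force: 0.0
[490.242 350.454 291.465] [-3.141  0.001  1.532] [ 0.494  0.487  1.298 -0.     1.358  0.533] 1.0667
pad [251.499 249.299] 465 [543.689 170.766   4.   ]
pad [295.665 251.976] 468 [536.195  81.133   4.   ]
pad [339.966 254.646] 472 [528.726  -8.584   4.   ]
pad [384.332 257.36 ] 470 [521.181 -98.237   4.   ]
```

View pics/w1.png

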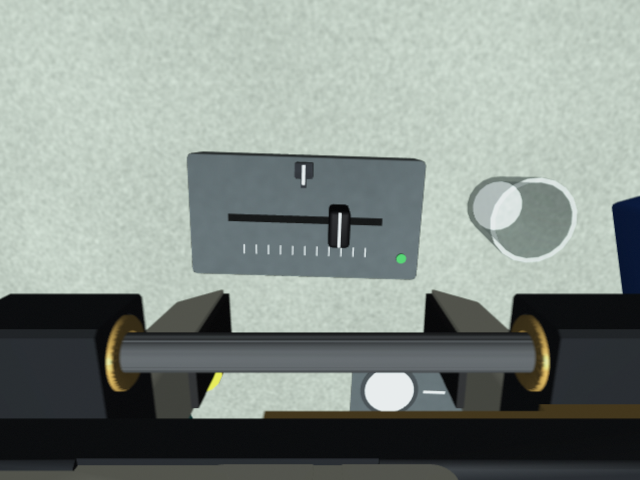

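The wrist view shows the dimmer. The fader line is at (340,228), the clip line at (304,174), and the slot runs from (229,217) to (382,222).

Run:
```python
from h import *
import pickle
np.set_printoptions(precision=3,suppress=True)
ci=pickle.load(open("w1.pkl","rb"));ct=viewer.camera_info("top")
print("fader tri",tri((ci,340,225),(ct,152.5,273)), at(ci,340,225,76.5),at(ct,152.5,273,76.5))
print("clip tri",tri((ci,304,174),(ct,136,287)), at(ci,304,174,52),at(ct,136,287,52))
a,b=at(ci,229,217,40),at(ci,382,222,40);print("slot",a,b,np.arctan2(*(b-a)[1::-1]))
a,b=at(ci,192,271,40),at(ci,415,278,40);print("edge",a,b,np.arctan2(*(b-a)[1::-1]),np.linalg.norm(a-b))
P=np.array([[543.7,170.8],[521.2,-98.2]]);d=P[0]-P[1];phi=np.arctan2(-d[0],d[1]);print("phi",phi)
O=np.array([532.4,36.3]);Rm=np.array([[np.cos(phi),-np.sin(phi)],[np.sin(phi),np.cos(phi)]])
L=lambda p:Rm.T@(p[:2]-O)
print("grip",L(at(ct,280.3,186.7,90.5)),at(ct,280.3,186.7,90.5))
print("clip",L(at(ct,312.6,178,26)),at(ct,312.6,178,26))
print("parkgrip guess", O+Rm@np.array([115,-140]))
t=cv2.imread("pics/top0.png")[:,:,::-1].copy()
for c,s in blobs(purple(t)):
    if c[1]>200:
        m=purple(t);x,y,w,h=s[:4];q=np.argwhere(m[y:y+h,x:x+w])[:,::-1]+[x,y]
        w3=np.array([at(ct,*k,48)[:2] for k in q])
        dt=cv2.distanceTransform(m[y-2:y+h+2,x-2:x+w+2],2,5);_,_,_,l=cv2.minMaxLoc(dt)
        c0=at(ct,x-2+l[0],y-2+l[1],48)[:2]
        # circle centre by fit of points within 24mm
        for _ in range(20):
            inn=w3[np.linalg.norm(w3-c0,axis=1)<23.5];c0=inn.mean(0)
        f=w3[np.linalg.norm(w3-c0,axis=1)>27].mean(0)-c0
        print("pot",c0,"tab",np.arctan2(f[1],f[0]),np.linalg.norm(w3-c0,axis=1).max(),L(c0))
```

```text
fader tri [498.602 353.732  67.081] [498.854 355.674  76.5  ] [497.849 350.942  76.5  ]
clip tri [472.584 391.133  49.699] [473.194 391.252  52.   ] [472.086 390.473  52.   ]
slot [409.953 358.165  40.   ] [533.839 349.278  40.   ] -0.07161760685483771
edge [374.485 313.581  40.   ] [561.318 300.234  40.   ] -0.07131469889078358 187.30914756171532
phi -0.08344887685643124
grip [117.736  76.426] [656.096 102.647  90.5  ]
clip [149.541  19.198] [683.02   42.967  26.   ]
parkgrip guess [ 635.331 -112.798]
pot [ 447.694 -371.232] tab 0.8529038504936522 34.955687056003995 [ -50.443 -413.174]
pot [ 426.582 -267.366] tab 1.4842805825015941 34.78415891153855 [ -80.138 -311.43 ]
pot [421.422 115.303] tab 1.413535687030072 35.40962073516985 [-117.177   69.478]
```

```bash
python3 -m creep '0.0085 0.0015 -0.036 0 0 -0.033 60;0 0 -0.036 0 0 0 60;0 0 -0.036 0 0 0 60;0 0 -0.036 0 0 0 60;0 0 -0.0355 0 0 0 60;0 0 0 0 0 0 60;0 0 0 0 0 0 10;0 0 0 0 0 0 10'; python3 -m creep '0 0 0 0 0 0 10;0 0 0 0 0 0 10;0 0 0 0 0 0 10'
```

```text
time: 1.78
tool_pos: [498.0, 353.2, 113.8]
tcp_rot: [3.141, -0.0, 1.508]
contact_force: [-0.5, 0.1, 0.5]
grip_width: 46.2
finger_force: 0.0
time: 2.03
tool_pos: [498.3, 353.0, 114.0]
tcp_rot: [3.14, -0.001, 1.505]
contact_force: [0.3, -0.4, 0.4]
grip_width: 26.3
finger_force: 0.0
```

```bash
python3 -m creep '0 0 0 0 0 0 10;0 0 0 0 0 0 10;0 0 0 0 0 0 10;0 0 0 0 0 0 10'; python3 -m creep '-0.012 0.0009 0 0 0 0 10;-0.012 0.0009 0 0 0 0 10;-0.012 0.0009 0 0 0 0 10;-0.012 0.0009 0 0 0 0 10;-0.012 0.0009 0 0 0 0 10;-0.008 0.0006 0 0 0 0 10; 0 0 0 0 0 0 10'
```

```text
time: 2.37
tool_pos: [498.3, 352.8, 113.4]
tcp_rot: [3.141, -0.0, 1.505]
contact_force: [-0.6, -0.6, 5.3]
grip_width: 16.0
finger_force: 30.0
time: 2.95
tool_pos: [428.9, 357.9, 113.3]
tcp_rot: [-3.141, 0.0, 1.506]
contact_force: [-1.5, -1.4, 5.2]
grip_width: 15.9
finger_force: 30.0
```

```bash
python3 -m creep '-0.003 0.0002 0 0 0 0 10;0 0 0 0 0 0 10'|sed -n '2p;4p'; python3 -m creep '-0.003 0.0002 0 0 0 0 10;0 0 0 0 0 0 10'|sed -n '2p;4p';  python3 -m creep '-0.002 0.0001 0 0 0 0 10;0 0 0 0 0 0 10'|sed -n '2p;4p'
```

```text
tool_pos: [427.0, 358.0, 113.4]
contact_force: [-2.1, -1.9, 7.7]
tool_pos: [424.3, 358.2, 113.3]
contact_force: [-1.0, -1.7, 7.3]
tool_pos: [422.4, 358.3, 113.3]
contact_force: [-0.3, -2.2, 7.7]
```

```bash
for i in 1; do python3 -m creep '-0.002 0.0001 0 0 0 0 10;0 0 0 0 0 0 10'|sed -n '2p;4p'; python3 -m creep '-0.002 0.0001 0 0 0 0 10;0 0 0 0 0 0 10'|sed -n '2p;4p';done
```

```text
tool_pos: [421.9, 358.3, 113.4]
contact_force: [5.9, -2.2, 2.5]
tool_pos: [421.5, 358.3, 113.4]
contact_force: [12.2, -4.2, -1.6]
```

```bash
python3 -m creep '0.002 0 0 0 0 0 60;0 0 0 0 0 0 60;0 0 0 0 0 0 60;0 0 0.03 0 0 -0.1 60;0 0 0.04 0 0 -0.124 60;0 0 0.04 0 0 -0.124 60;0 0 0.04 0 0 -0.124 60;0.02 -0.023 0 0 0 -0.124 60'|sed -n '2,4p';python3 -m creep '0.026 -0.03 0 0 0 -0.124 60;0.026 -0.03 0 0 0 -0.124 60;0.026 -0.03 0 0 0 -0.124 60;0.026 -0.03 0 0 0 -0.124 60;0.026 -0.03 0 0 0 -0.124 60;0.026 -0.03 0 0 0 -0.124 60;0.026 -0.03 0 0 0 -0.124 60;0.026 -0.022 0 0 0 -0.122 60';python3 -m creep '0 0 0 0 0 0 60;0 0 0 0 0 0 60'
python3 - <<'E'
from h import *
import pickle
ci=viewer.camera_info("wrist");im=viewer.capture("wrist");save("w2",im);pickle.dump(ci,open("w2.pkl","wb"))
t=viewer.capture("top");save("top2",t)
E
```

```text
tool_pos: [439.7, 339.7, 270.9]
tcp_rot: [3.139, -0.013, 0.908]
contact_force: [1.4, 1.4, 0.7]
time: 5.12
tool_pos: [648.7, 101.1, 262.3]
tcp_rot: [3.141, 0.001, -0.088]
contact_force: [0.9, 0.4, -0.7]
grip_width: 55.1
finger_force: 0.0
time: 5.28
tool_pos: [648.4, 102.2, 261.3]
tcp_rot: [-3.142, 0.002, -0.083]
contact_force: [0.2, 0.8, 0.4]
grip_width: 55.3
finger_force: 0.0
```

View pics/w2.png

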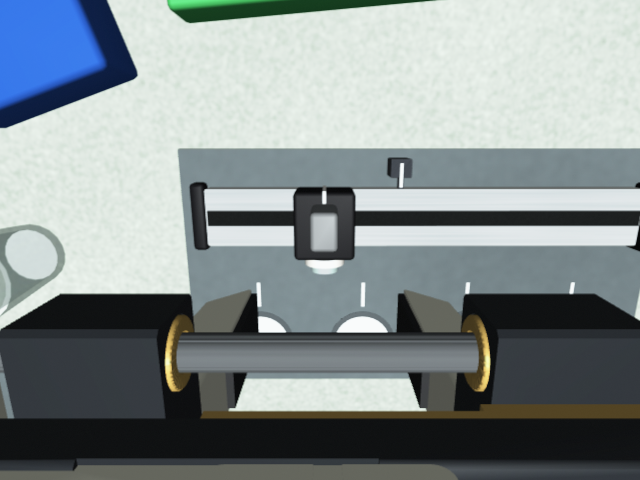

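The wrist view over the rail shows the grip top at about (324,231), the carriage line at (324,197), the camera clip line at (401,175), and the pad dashes at x = 259, 363, 468 and 572.

Run:
```python
from h import *
import pickle
np.set_printoptions(precision=1,suppress=True)
ci=pickle.load(open("w2.pkl","rb"));ct=viewer.camera_info("top")
phi=-.0834;O=np.array([532.4,36.3]);Rm=np.array([[np.cos(phi),-np.sin(phi)],[np.sin(phi),np.cos(phi)]])
L=lambda p:Rm.T@(p[:2]-O)
g=tri((ci,324,231),(ct,280.3,186.7));print("grip",g,L(g),at(ci,324,231,90.5),L(at(ci,324,231,90.5)))
for n,u,v,z in (("line",324,198,54.5),("clip",401,175,26),("d3",259,294,4),("d2",363,294,4),("d1",468,291,4),("d0",572,291,4),("railL near",208,246,20),("railR",640,246,20)): print(n,at(ci,u,v,z)[:2],L(at(ci,u,v,z)))
```

```text
grip [657.2 103.2  84.2] [118.7  77.1] [658.6 103.   90.5] [120.2  77. ]
line [674. 102.] [135.7  77.3]
clip [682.5  43.3] [149.   19.5]
d3 [588.4 166.1] [ 45. 134.]
d2 [581.   76.4] [45.1 44. ]
d1 [576.3 -14.1] [ 48.  -46.6]
d0 [ 569.  -103.6] [  48.1 -136.3]
railL near [638.3 198.5] [ 92.  170.5]
railR [ 609.9 -146.1] [  92.5 -175.3]
```

```bash
python3 -m creep '0.007 0.001 -0.034 0 0 0 60;0 0 -0.034 0 0 0 60;0 0 -0.034 0 0 0 60;0 0 -0.034 0 0 0 60;0 0 0 0 0 0 10;0 0 0 0 0 0 10;0 0 0 0 0 0 10;0 0 0 0 0 0 10'|sed -n '2,5p';python3 -m creep '0 0 0 0 0 0 10;0 0 0 0 0 0 10;0 0 0 0 0 0 10;0 0 0 0 0 0 10'
```

```text
tool_pos: [656.3, 105.2, 130.0]
tcp_rot: [-3.141, -0.005, -0.08]
contact_force: [0.6, -0.8, 0.3]
grip_width: 33.0
time: 6.38
tool_pos: [655.7, 104.5, 128.6]
tcp_rot: [-3.141, -0.003, -0.081]
contact_force: [-1.2, -0.9, 6.7]
grip_width: 18.0
finger_force: 30.0
```

```bash
python3 -m creep '-0.0012 -0.015 0 0 0 0 10;-0.0021 -0.0249 0 0 0 0 10;-0.0021 -0.0249 0 0 0 0 10;-0.0021 -0.0249 0 0 0 0 10;-0.0021 -0.0249 0 0 0 0 10;-0.0021 -0.0249 0 0 0 0 10;-0.0021 -0.0249 0 0 0 0 10;-0.0021 -0.0249 0 0 0 0 10'|sed -n '2,5p';python3 -m creep '-0.0008 -0.010 0 0 0 0 10;-0.0004 -0.005 0 0 0 0 10;0 0 0 0 0 0 10';python3 -m creep '-0.0003 -0.004 0 0 0 0 10;0 0 0 0 0 0 10'|sed -n '2p;4p'
```

```text
tool_pos: [639.9, -85.6, 128.6]
tcp_rot: [-3.141, -0.003, -0.081]
contact_force: [1.2, 3.1, 5.0]
grip_width: 18.1
time: 7.3
tool_pos: [638.6, -101.9, 128.7]
tcp_rot: [3.14, -0.003, -0.083]
contact_force: [-0.8, -1.8, 6.7]
grip_width: 17.7
finger_force: 30.0
tool_pos: [638.4, -104.7, 128.6]
contact_force: [-1.0, -1.8, 7.3]
```

```bash
for i in 1; do python3 -m creep '-0.0003 -0.003 0 0 0 0 10;0 0 0 0 0 0 10'|sed -n '2p;4p';python3 -m creep '-0.0003 -0.003 0 0 0 0 10;0 0 0 0 0 0 10'|sed -n '2p;4p';python3 -m creep '-0.0002 -0.002 0 0 0 0 10;0 0 0 0 0 0 10'|sed -n '2p;4p'; done
```

```text
tool_pos: [638.1, -107.4, 128.6]
contact_force: [0.1, -0.2, 6.2]
tool_pos: [637.9, -110.2, 128.6]
contact_force: [-0.2, -1.4, 5.7]
tool_pos: [637.7, -112.1, 128.6]
contact_force: [-0.6, -0.4, 5.9]
```

```bash
for i in 1; do python3 -m creep '-0.0002 -0.0025 0 0 0 0 10;0 0 0 0 0 0 10'|sed -n '2p;4p';python3 -m creep '-0.0002 -0.0025 0 0 0 0 10;0 0 0 0 0 0 10'|sed -n '2p;4p';python3 -m creep '-0.0002 -0.002 0 0 0 0 10;0 0 0 0 0 0 10'|sed -n '2p;4p'; done
```

```text
tool_pos: [637.6, -113.6, 128.6]
contact_force: [-0.0, 4.8, 7.0]
tool_pos: [637.6, -113.9, 128.6]
contact_force: [1.2, 13.7, 7.0]
tool_pos: [637.5, -114.1, 128.6]
contact_force: [3.0, 19.2, 8.0]
```

```bash
python3 -m creep '0.0004 0.004 0 0 0 0 60;0 0 0 0 0 0 60;0 0 0 0 0 0 60;0 0 0.035 0 0 0 70;0 0 0.035 0 0 0 70;0 0 0.035 0 0 0 70;0 0 0.035 0 0 0.06 70;-0.02 -0.026 0 0 0 0.1 70'|sed -n '2,5p';python3 -m creep '-0.022 -0.03 0 0 0 0.1 70;-0.022 -0.03 0 0 0 0.1 70;-0.022 -0.03 0 0 0 0.1 70;-0.022 -0.03 0 0 0 0.1 70;-0.022 -0.03 0 0 0 0.1 70;-0.022 -0.03 0 0 0 0.1 70;-0.022 -0.03 0 0 0 0.1 70;-0.016 -0.021 0 0 0 0.08 70';python3 -m creep '0 0 0 0 0 0 70;0 0 0 0 0 0 70'
python3 - <<'E'
from h import *
import pickle
ci=viewer.camera_info("wrist");im=viewer.capture("wrist");save("w3",im);pickle.dump(ci,open("w3.pkl","wb"))
t=viewer.capture("top");save("top3",t)
E
```

```text
tool_pos: [620.9, -139.0, 274.9]
tcp_rot: [3.137, -0.014, 0.085]
contact_force: [0.1, -0.4, 0.2]
grip_width: 63.1
time: 9.8
tool_pos: [444.1, -374.8, 266.8]
tcp_rot: [3.141, 0.001, 0.861]
contact_force: [-0.0, -0.5, 1.0]
grip_width: 63.9
finger_force: 0.0
time: 9.97
tool_pos: [445.3, -373.4, 266.6]
tcp_rot: [-3.141, 0.0, 0.854]
contact_force: [-0.0, 0.9, 0.2]
grip_width: 64.5
finger_force: 0.0
```

View pics/w3.png

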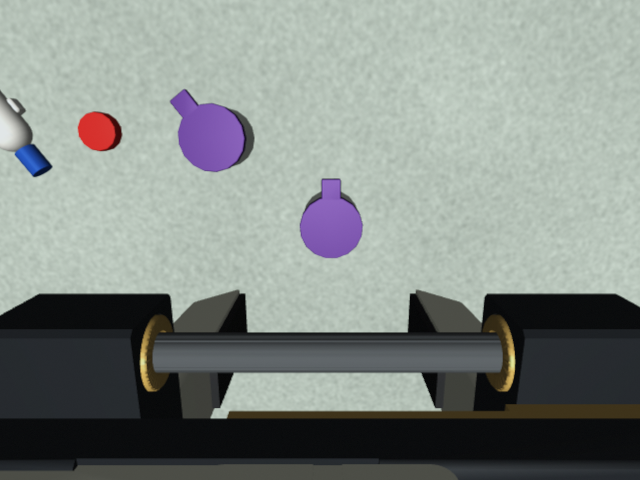

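View pics/top3.png

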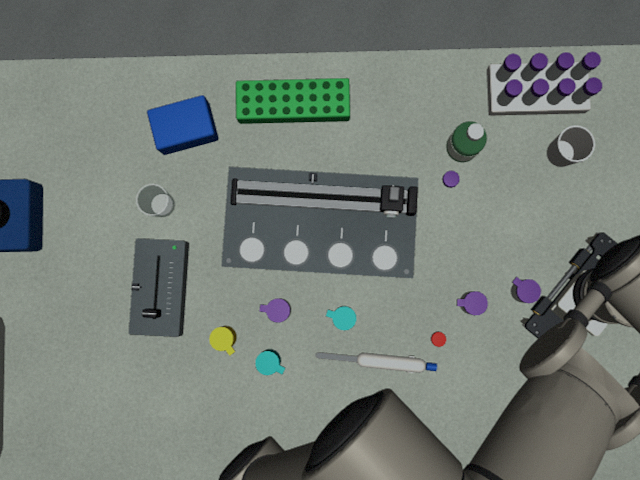

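In the wrist view, the pot to grasp is the purple lid at (331,227) with its tab at (331,187). The second purple pot is at (212,137), with the red cap at (99,131). The top view shows the camera parked at the tall block and the fader at its near end.

```bash
cat >> h.py <<'E'
def pots(im,ci,z=48):
    m=purple(im);out=[]
    for c,s in blobs(m,300):
        x,y,w,h=s[:4]
        sub=np.pad(m[y:y+h,x:x+w],1)
        q=np.argwhere(sub)[:,::-1]+[x-1,y-1]
        w3=np.array([at(ci,*k,z)[:2] for k in q])
        dt=cv2.distanceTransform(sub,2,5);l=cv2.minMaxLoc(dt)[3]
        c0=at(ci,x-1+l[0],y-1+l[1],z)[:2]
        for _ in range(30): c0=w3[np.linalg.norm(w3-c0,axis=1)<23.8].mean(0)
        d=np.linalg.norm(w3-c0,axis=1)
        f=w3[d>27]
        th=np.arctan2(*(f.mean(0)-c0)[::-1]) if len(f)>5 else None
        out.append((np.r_[c0,z],th,d.max(),pix(ci,np.r_[c0,z])))
    return out
E
python3 - <<'E'
from h import *
import pickle
np.set_printoptions(precision=2,suppress=True)
ci=pickle.load(open("w3.pkl","rb"));ct=viewer.camera_info("top")
W=pots(cv2.imread("pics/w3.png")[:,:,::-1].copy(),ci)
T=[p for p in pots(cv2.imread("pics/top3.png")[:,:,::-1].copy(),ct) if p[0][0]<500]
for p in W+T: print(p)
for p in W:
  for t in T:
    if np.linalg.norm(p[0]-t[0])<20: print("tri",tri((ci,*p[3]),(ct,*t[3])))
E
```

```text
(array([ 427.81, -269.18,   48.  ]), np.float64(1.509967652556577), np.float64(35.47496874019455), array([211.01, 136.98]))
(array([ 449.16, -372.27,   48.  ]), np.float64(0.8606811017647137), np.float64(35.196725695765906), array([330.66, 226.39]))
(array([ 447.57, -371.25,   48.  ]), np.float64(0.8453092987630927), np.float64(35.170413574910434), array([527.97, 290.92]))
(array([ 426.72, -267.21,   48.  ]), np.float64(1.486232628255013), np.float64(34.6074821592553), array([474.69, 302.89]))
(array([421.44, 115.31,  48.  ]), np.float64(1.4173448932780521), np.float64(35.01529067344387), array([277.72, 309.96]))
tri [ 426.66 -268.34   42.77]
tri [ 447.68 -374.01   38.47]
```

```bash
python3 -m creep '0.003 0.0014 -0.036 0 0 0 70;0 0 -0.036 0 0 0 70;0 0 -0.036 0 0 0 70;0 0 -0.036 0 0 0 70;0 0 -0.03 0 0 0 70;0 0 -0.02 0 0 0 70;0 0 0 0 0 0 70;0 0 0 0 0 0 30'|sed -n '2,5p';python3 -m creep '0 0 0 0 0 0 30;0 0 0 0 0 0 30;0 0 0 0 0 0 30;0 0 0 0 0 0 30;0 0 0 0 0 0 30'
```

```text
tool_pos: [450.1, -369.2, 72.2]
tcp_rot: [-3.14, -0.0, 0.86]
contact_force: [0.5, -0.3, 0.5]
grip_width: 60.9
time: 11.15
tool_pos: [450.7, -370.9, 74.7]
tcp_rot: [3.138, -0.0, 0.859]
contact_force: [1.5, 1.6, 6.6]
grip_width: 45.8
finger_force: 30.0
```

```bash
python3 -m creep '0 0 0.015 0 0 0 30;0 0 0.03 0 0 0 30;0 0 0.03 0 0 0 30;0 0.02 0.01 0 0 -0.08 30;0.006 0.035 0 0 0 -0.08 30;0.006 0.036 0 0 0 -0.08 30;0.007 0.037 0 0 0 -0.08 30;0.007 0.037 0 0 0 -0.08 30'|sed -n '2,6p';python3 -m creep '0.007 0.037 0 0 0 -0.08 30;0.007 0.037 0 0 0 -0.08 30;0.007 0.037 0 0 0 -0.08 30;0.007 0.037 0 0 0 -0.08 30;0.007 0.037 0 0 0 -0.08 30;0.007 0.037 0 0 0 -0.08 30;0.007 0.037 0 0 0 -0.06 30;0.007 0.025 0 0 0 0 30';python3 -m creep '0.006 0 0 0 0 0 30;0 0 0 0 0 0 30'
python3 - <<'E'
from h import *
import pickle
ci=viewer.camera_info("wrist");im=viewer.capture("wrist");save("w4",im);pickle.dump(ci,open("w4.pkl","wb"))
E
```

```text
tool_pos: [475.5, -204.1, 158.5]
tcp_rot: [3.14, -0.001, 0.454]
contact_force: [0.7, 0.4, -0.8]
grip_width: 45.8
finger_force: 30.0
time: 12.48
tool_pos: [531.5, 81.6, 158.4]
tcp_rot: [-3.141, -0.001, -0.083]
contact_force: [-0.2, 0.1, -0.9]
grip_width: 45.7
finger_force: 30.0
time: 12.65
tool_pos: [538.6, 79.7, 158.3]
tcp_rot: [3.141, -0.002, -0.078]
contact_force: [-0.4, -0.4, -0.9]
grip_width: 45.8
finger_force: 30.0
```

View pics/w4.png

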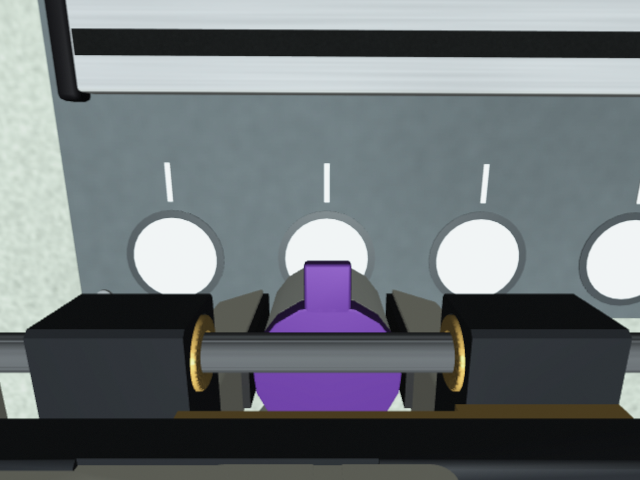

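The held pot sits centred, with its tab at (327,263) pointing at the rail. Pad3 is at (175,257), pad1 at (479,257), and pad2's dash is at (326,183).

```bash
cat > v.py <<'E'
from h import *
import pickle,sys
np.set_printoptions(precision=2,suppress=True)
def pads(im,ci):
    g=cv2.inRange(cv2.cvtColor(im,cv2.COLOR_RGB2HSV),(0,0,200),(180,40,255));r=[]
    for c,s in blobs(g,2000):
        x,y,w,h,a=s
        if 150<c[1]<300 and x>1 and x+w<638 and 0.7<a/(w*h)<0.85: r.append(at(ci,*c,4)); print("pad",c,s,r[-1])
    return r
E
python3 - <<'E'
from v import *
ci=pickle.load(open("w4.pkl","rb"));im=cv2.imread("pics/w4.png")[:,:,::-1].copy()
P=pads(im,ci)
print("tab tip",at(ci,327,263,131.6),at(ci,352,263,131.6)-at(ci,304,263,131.6))
for u in (167,326.5,486): print("dash",at(ci,u,183,4))
E
```

```text
pad [174.86 256.25] [ 134  218   83   75 5004] [544.49 169.79   4.  ]
pad [477.21 257.31] [ 436  219   83   74 4931] [529.92  -9.71   4.  ]
tab tip [571.23  76.73 131.6 ] [ -1.07 -13.8    0.  ]
dash [587.75 166.97   4.  ]
dash [580.71  76.38   4.  ]
dash [573.68 -14.18   4.  ]
```

```bash
python3 -m creep '0.0017 0.0005 -0.03 0 0 0 30;0 0 -0.03 0 0 0 30;0 0 -0.012 0 0 0 30;0 0 -0.005 0 0 0 30;0 0 0 0 0 0 30;0 0 0 0 0 0 30'; python3 -m creep '0 0 -0.002 0 0 0 30;0 0 0 0 0 0 30'|sed -n '2p;4p'
```

```text
time: 13.2
tool_pos: [539.7, 78.0, 81.4]
tcp_rot: [3.141, -0.001, -0.083]
contact_force: [0.8, -0.7, -0.7]
grip_width: 46.2
finger_force: 30.0
tool_pos: [539.8, 78.7, 79.4]
contact_force: [-0.4, 0.2, -0.5]
```

```bash
python3 -m creep '0 0.0012 -0.001 0 0 0 30;0 0 0 0 0 0 30;0 0 0 0 0 0 62;0 0 0 0 0 0 62;0 0 0 0 0 0 62;0 0 0.02 0 0 0 62;0 0 0.035 0 0 0 62;0 0 0.035 0 0 0.05 62'|sed -n '2p;4,5p';python3 -m creep '0 0 0.035 0 0 0.12 70;-0.01 -0.03 0.035 0 0 0.12 70;-0.011 -0.034 0 0 0 0.12 70;-0.012 -0.035 0 0 0 0.12 70;-0.012 -0.035 0 0 0 0.12 70;-0.012 -0.035 0 0 0 0.12 70;-0.012 -0.035 0 0 0 0.12 70;-0.012 -0.035 0 0 0 0.12 70'|sed -n 2,3p;python3 -m creep '-0.011 -0.035 0 0 0 0.12 70;-0.011 -0.035 0 0 0 0.12 70;-0.01 -0.035 0 0 0 0.12 70;0 -0.004 0 0 0 0.12 70;0 0 0 0 0 0.093 70;0 0 0 0 0 0 70;0 0 0 0 0 0 70'
python3 - <<'E'
from v import *
ci=viewer.camera_info("wrist");im=viewer.capture("wrist");save("w5",im)
ct=viewer.camera_info("top");t=viewer.capture("top");save("top5",t)
for p in pots(im,ci): print("W",p)
for p in pots(t,ct): print("T",p)
E
```

```text
tool_pos: [538.4, 80.5, 167.6]
contact_force: [1.1, 0.2, -0.9]
grip_width: 57.1
tool_pos: [462.9, -145.6, 233.7]
tcp_rot: [3.142, -0.0, 0.897]
time: 15.28
tool_pos: [433.4, -248.1, 233.5]
tcp_rot: [-3.141, -0.0, 1.443]
contact_force: [-0.1, 0.1, -0.6]
grip_width: 64.4
finger_force: 0.0
W (array([ 427.25, -267.94,   48.  ]), np.float64(1.4969211419439663), np.float64(35.10561303220234), array([322.96, 271.64]))
T (array([536.44,  80.7 ,  48.  ]), np.float64(-0.07225406077086133), np.float64(35.11623574260362), array([294.44, 250.53]))
T (array([421.41, 115.27,  48.  ]), np.float64(1.413251931176904), np.float64(35.44528138851881), array([277.74, 309.97]))
```

```bash
python3 -m creep '-0.006 -0.02 -0.02 0 0 0.054 70;0 0 -0.036 0 0 0 70;0 0 -0.036 0 0 0 70;0 0 -0.036 0 0 0 70;0 0 -0.022 0 0 0 70;0 0 -0.011 0 0 0 70;0 0 0 0 0 0 70;0 0 0 0 0 0 70'|sed -n '2,5p'
```

```text
tool_pos: [427.6, -267.8, 72.5]
tcp_rot: [-3.141, -0.001, 1.5]
contact_force: [0.5, -0.5, 0.2]
grip_width: 63.9
```

```bash
python3 -m creep '0 0 0 0 0 0 30;0 0 0 0 0 0 30;0 0 0 0 0 0 30;0 0 0 0 0 0 30;0 0 0 0 0 0 30;0 0 0 0 0 0 30;0 0 0.015 0 0 0 30;0 0 0.03 0 0 0 30'|sed -n '2,6p';python3 -m creep '0 0 0.03 0 0 -0.08 30;0.004 0.01 0.01 0 0 -0.12 30;0.008 0.02 0 0 0 -0.12 30;0.008 0.02 0 0 0 -0.12 30;0.008 0.02 0 0 0 -0.12 30;0.008 0.02 0 0 0 -0.12 30;0.008 0.02 0 0 0 -0.12 30;0.008 0.02 0 0 0 -0.12 30'|sed -n 2,6p;python3 -m creep '0.008 0.02 0 0 0 -0.12 30;0.008 0.02 0 0 0 -0.12 30;0.008 0.02 0 0 0 -0.12 30;0.008 0.02 0 0 0 -0.12 30;0.008 0.025 0 0 0 -0.12 30;0.009 0.025 0 0 0 -0.06 30;0.008 0.0185 0 0 0 0 30;0 0 0 0 0 0 30'
python3 - <<'E'
from v import *
ci=viewer.camera_info("wrist");im=viewer.capture("wrist");save("w6",im);pickle.dump(ci,open("w6.pkl","wb"))
print(readout.get_obs()["tool_pos"]);pads(im,ci)
E
```

```text
tool_pos: [426.0, -267.1, 115.8]
tcp_rot: [-3.137, -0.004, 1.5]
contact_force: [-0.1, 0.3, -0.6]
grip_width: 45.7
finger_force: 30.0
tool_pos: [479.6, -137.3, 157.9]
tcp_rot: [3.141, -0.0, 0.574]
contact_force: [-0.7, -0.3, -0.5]
grip_width: 45.8
finger_force: 30.0
time: 18.05
tool_pos: [537.4, 13.2, 157.9]
tcp_rot: [-3.141, -0.001, -0.077]
contact_force: [-0.3, -0.3, 0.2]
grip_width: 46.3
finger_force: 30.0
[536.71  11.71 157.74]
pad [ 64.07 262.14] [  24  224   83   78 4879] [544.56 170.04   4.  ]
pad [517.01 262.16] [ 476  227   82   66 4513] [524.07 -99.55   4.  ]
```

View pics/w6.png

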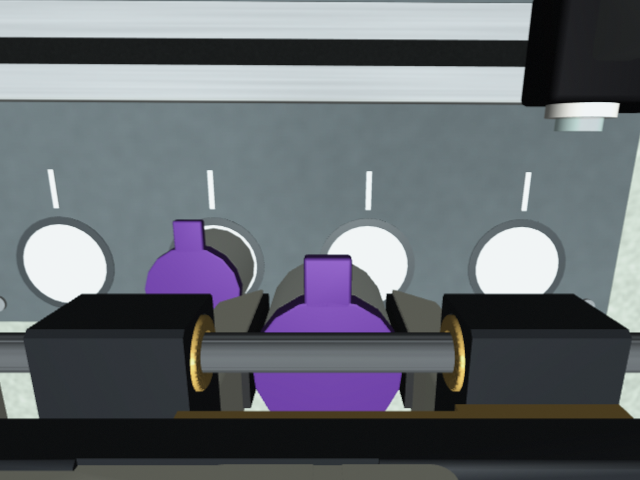

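The pot is held straight, with its tab tip at (328,257). The gripper is about 21 mm left of pad1 at (368,258), and the pot on pad2 stands with its tab at the rail.

Run:
```python
from v import *
ci=pickle.load(open("w6.pkl","rb"))
t=at(ci,328,256.5,131.5);e=at(ci,353,257,131.5)-at(ci,305,257,131.5);ph=np.arctan2(-e[0],e[1])
ph=np.arctan2(e[0],-e[1]);print(t,e,ph);a=t[:2]-36*np.array([np.cos(ph),np.sin(ph)]);print("axis",a,"go",np.array([529.7,-9.5])-a)
```

```text
[572.02   9.9  131.5 ] [ -1.04 -13.72   0.  ] -0.07581629966075029
axis [536.13  12.63] go [ -6.43 -22.13]
```

```bash
python3 -m creep '-0.0065 -0.0215 -0.01 0 0 0 30;0 0 -0.03 0 0 0 30;0 0 -0.03 0 0 0 30;0 0 -0.007 0 0 0 30;0 0 0 0 0 0 30;0 0 0 0 0 0 30'; python3 -m creep '0 0 -0.002 0 0 0 30;0 0 0 0 0 0 30'|sed -n '2p;4p'
```

```text
time: 18.6
tool_pos: [529.8, -11.9, 80.9]
tcp_rot: [3.141, 0.001, -0.08]
contact_force: [0.2, -0.2, 0.8]
grip_width: 46.1
finger_force: 30.0
tool_pos: [530.3, -11.5, 79.4]
contact_force: [0.1, -0.7, -0.3]
```

```bash
python3 -m creep '0 0.0008 -0.001 0 0 0 30;0 0 0 0 0 0 30;0 0 0 0 0 0 62;0 0 0 0 0 0 62;0 0 0 0 0 0 62;0 0 0.02 0 0 0 62;0 0 0.035 0 0 0 62;0 0 0.035 0 0 0.05 62'|sed -n '2p;4,5p';python3 -m creep '0 0 0.035 0 0 0.12 70;-0.008 0.01 0.03 0 0 0.12 70;-0.01 0.012 0 0 0 0.12 70;-0.01 0.012 0 0 0 0.12 70;-0.01 0.012 0 0 0 0.12 70;-0.01 0.012 0 0 0 0.12 70;-0.01 0.012 0 0 0 0.12 70;-0.01 0.012 0 0 0 0.12 70'|sed -n 2,3p;python3 -m creep '-0.01 0.012 0 0 0 0.12 70;-0.01 0.012 0 0 0 0.12 70;-0.01 0.011 0 0 0 0.12 70;-0.01 0.01 0 0 0 0.12 70;0 0 0 0 0 0.005 70;0 0 0 0 0 0 70;0 0 0 0 0 0 70'
python3 - <<'E'
from v import *
ci=viewer.camera_info("wrist");im=viewer.capture("wrist");save("w7",im)
ct=viewer.camera_info("top");t=viewer.capture("top");save("top7",t)
for p in pots(im,ci): print("W",p)
for p in pots(t,ct,52): print("T52",p)
E
```

```text
tool_pos: [529.1, -10.4, 167.8]
contact_force: [1.8, -0.3, 0.1]
grip_width: 56.6
tool_pos: [461.3, 72.0, 232.8]
tcp_rot: [3.141, -0.0, 0.936]
time: 20.68
tool_pos: [422.4, 116.3, 232.9]
tcp_rot: [3.141, -0.0, 1.413]
contact_force: [0.5, -0.7, 0.1]
grip_width: 64.1
finger_force: 0.0
W (array([421.43, 116.22,  48.  ]), np.float64(1.4027416433252013), np.float64(34.85761469358019), array([326.43, 242.77]))
W (array([536.94,  81.75,  48.  ]), np.float64(-0.16201100512252672), np.float64(37.8051791711234), array([503.82, 265.67]))
T52 (array([538.11,  80.06,  52.  ]), np.float64(-0.05221694407902969), np.float64(33.04424252077029), array([294.61, 249.54]))
T52 (array([528.47,  -9.86,  52.  ]), np.float64(-0.09007986123399232), np.float64(35.059685784117434), array([340.8 , 253.43]))
```

```bash
python3 -m creep '-0.001 -0.0005 -0.02 0 0 -0.005 70;0 0 -0.036 0 0 0 70;0 0 -0.036 0 0 0 70;0 0 -0.036 0 0 0 70;0 0 -0.021 0 0 0 70;0 0 -0.011 0 0 0 70;0 0 0 0 0 0 70;0 0 0 0 0 0 30'|sed -n '2,5p';python3 -m creep '0 0 0 0 0 0 30;0 0 0 0 0 0 30;0 0 0 0 0 0 30;0 0 0 0 0 0 30;0 0 0 0 0 0 30;0 0 0.015 0 0 0 30;0 0 0.03 0 0 0 30;0 0 0.03 0 0 -0.08 30'|sed -n '2,6p'; python3 -m creep '0.009 0.004 0.01 0 0 -0.12 30;0.01 0.0045 0 0 0 -0.12 30;0.01 0.0045 0 0 0 -0.12 30;0.01 0.0045 0 0 0 -0.12 30;0.01 0.0045 0 0 0 -0.12 30;0.01 0.0045 0 0 0 -0.12 30;0.01 0.0045 0 0 0 -0.12 30;0.01 0.0045 0 0 0 -0.12 30'|sed -n 2,6p;python3 -m creep '0.01 0.0045 0 0 0 -0.12 30;0.01 0.0045 0 0 0 -0.12 30;0.01 0.0045 0 0 0 -0.12 30;0.01 0.004 0 0 0 -0.09 30;0.003 0 0 0 0 0 30;0 0 0 0 0 0 30;0 0 0 0 0 0 30'
python3 - <<'E'
from v import *
ci=viewer.camera_info("wrist");im=viewer.capture("wrist");save("w8",im);pickle.dump(ci,open("w8.pkl","wb"))
print(readout.get_obs()["tool_pos"]);pads(im,ci)
E
```

```text
tool_pos: [421.2, 115.6, 72.3]
tcp_rot: [-3.141, 0.0, 1.409]
contact_force: [-0.4, 0.0, -0.5]
grip_width: 61.1
tool_pos: [420.0, 116.0, 148.1]
tcp_rot: [-3.139, 0.001, 1.331]
contact_force: [1.0, -0.1, -0.6]
grip_width: 45.9
finger_force: 30.0
tool_pos: [500.1, 151.8, 157.8]
tcp_rot: [3.142, 0.0, 0.364]
contact_force: [0.5, 0.7, -0.9]
grip_width: 46.3
finger_force: 30.0
time: 23.37
tool_pos: [542.3, 168.9, 157.5]
tcp_rot: [3.141, 0.001, -0.077]
contact_force: [0.2, 0.8, -1.1]
grip_width: 46.3
finger_force: 30.0
[542.21 168.82 157.54]
```

View pics/w8.png

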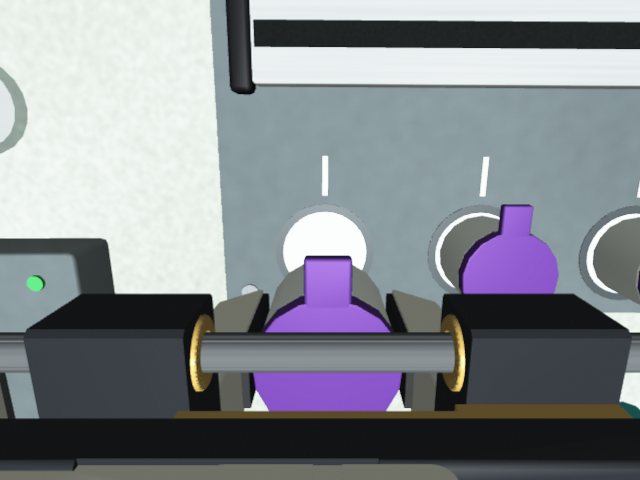

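The pot is held straight with its tab tip at (328,257), and pad3 lies beneath it at (325,247).

```bash
python3 -m creep '0.0027 0.0005 -0.01 0 0 0 30;0 0 -0.03 0 0 0 30;0 0 -0.03 0 0 0 30;0 0 -0.007 0 0 0 30;0 0 -0.002 0 0 0 30;0 0 0 0 0 0 30'|sed -n 2,6p; python3 -m creep '0 0.0005 -0.001 0 0 0 30;0 0 0 0 0 0 30;0 0 0 0 0 0 62;0 0 0 0 0 0 62;0 0 0 0 0 0 62;0 0 0.02 0 0 0 62;0 0 0.035 0 0 0 62;0 0 0.035 0 0 0.05 62'|sed -n '2p;4,5p';python3 -m creep '0 0 0.035 0 0 0.06 70;-0.02 0.03 0.03 0 0 0.06 70;-0.02 0.03 0 0 0 0 70;-0.02 0.03 0 0 0 0 70;-0.02 0.03 0 0 0 0 70;0 0 0 0 0 0 70'
python3 - <<'E'
from v import *
ct=viewer.camera_info("top");t=viewer.capture("top");save("top8",t)
for p in pots(t,ct,52): print("T52",p)
E
```

```text
tool_pos: [545.1, 169.4, 78.1]
tcp_rot: [3.141, 0.002, -0.079]
contact_force: [0.7, -0.5, -0.6]
grip_width: 46.0
finger_force: 30.0
tool_pos: [544.9, 169.9, 167.9]
contact_force: [0.6, 0.7, -0.3]
grip_width: 56.8
time: 25.08
tool_pos: [464.3, 290.9, 229.9]
tcp_rot: [-3.14, 0.001, 0.095]
contact_force: [-1.0, -1.7, 0.6]
grip_width: 64.4
finger_force: 0.0
T52 (array([544.32, 170.2 ,  52.  ]), np.float64(-0.06099584771267995), np.float64(34.81519064643856), array([248.45, 247.43]))
T52 (array([536.22,  80.41,  52.  ]), np.float64(-0.07419504108916142), np.float64(34.96734517551499), array([294.45, 250.51]))
T52 (array([528.42,  -9.87,  52.  ]), np.float64(-0.09491147619803667), np.float64(34.692258571386986), array([340.81, 253.45]))
```

All three pots stand on pads 1 to 3, within about 2 mm of centre. Next is the fader.

```bash
python3 -m creep '-0.005 0.008 0 0 0 0.12 60;-0.005 0.008 0 0 0 0.12 60;-0.005 0.008 0 0 0 0.12 60;-0.005 0.008 0 0 0 0.12 60;-0.005 0.008 0 0 0 0.12 60;-0.005 0.008 0 0 0 0.12 60;-0.005 0.008 0 0 0 0.12 60;-0.005 0.008 0 0 0 0.12 60'|sed -n 2,3p; python3 -m creep '-0.002 0.003 0 0 0 0.12 60;0 0 0 0 0 0.12 60;0 0 0 0 0 0.12 60;0 0 0 0 0 0.085 60;0 0 0 0 0 0 60;0 0 0 0 0 0 60'
python3 - <<'E'
from v import *
ci=viewer.camera_info("wrist");im=viewer.capture("wrist");save("w9",im);pickle.dump(ci,open("w9.pkl","wb"))
E
```

```text
tool_pos: [428.5, 350.2, 229.3]
tcp_rot: [3.141, 0.0, 1.055]
time: 26.3
tool_pos: [426.5, 353.1, 229.3]
tcp_rot: [3.141, 0.0, 1.492]
contact_force: [0.1, 0.1, 0.7]
grip_width: 55.0
finger_force: 0.0
```

View pics/w9.png

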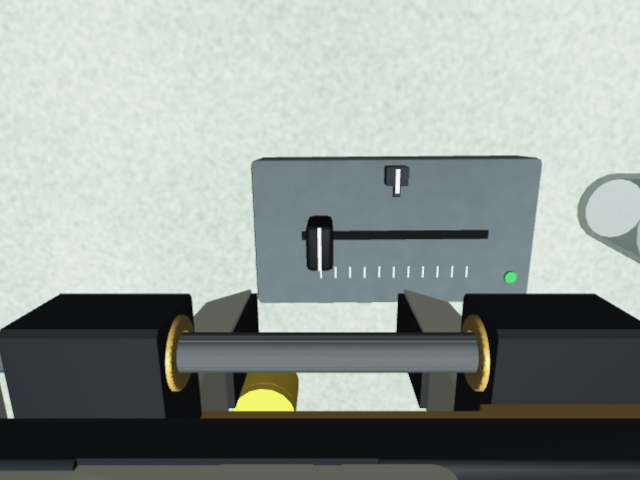

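The fader line is at (320,248) and the fader clip line at (397,182).

```bash
python3 - <<'E'
from v import *
ci=pickle.load(open("w9.pkl","rb"))
f=at(ci,320,248,76.5);c=at(ci,397.3,182,52);print(f,c)
a=-0.0715;print("travel",(c-f)[:2]@[np.cos(a),np.sin(a)])
E
python3 -m creep '-0.0045 0.005 -0.03 0 0 0.01 60;0 0 -0.034 0 0 0 60;0 0 -0.034 0 0 0 60;0 0 -0.019 0 0 0 60;0 0 0 0 0 0 60;0 0 0 0 0 0 10;0 0 0 0 0 0 10;0 0 0 0 0 0 10'|sed -n 2,5p
python3 -m creep '0 0 0 0 0 0 10;0 0 0 0 0 0 10;0 0 0 0 0 0 10;0 0 0 0 0 0 10;0 0 0 0 0 0 10'
```

```text
[422.01 358.02  76.5 ] [472.58 390.19  52.  ]
travel 48.13662203266985
tool_pos: [422.4, 359.2, 114.2]
tcp_rot: [3.139, -0.002, 1.505]
contact_force: [1.1, 0.3, 0.6]
grip_width: 39.7
time: 27.43
tool_pos: [422.1, 358.8, 113.0]
tcp_rot: [3.14, -0.001, 1.505]
contact_force: [2.2, -0.3, 3.7]
grip_width: 16.0
finger_force: 30.0
```

Travel needed is 48.2 mm along the slot.

```bash
python3 -m creep '0.008 -0.0006 0 0 0 0 10;0.012 -0.0009 0 0 0 0 10;0.012 -0.0008 0 0 0 0 10;0.01 -0.0007 0 0 0 0 10;0.006 -0.0005 0 0 0 0 10;0 0 0 0 0 0 10;0 0 0 0 0 0 10'
```

```text
time: 28.02
tool_pos: [470.3, 355.3, 113.0]
tcp_rot: [3.14, -0.001, 1.505]
contact_force: [1.5, -0.5, 5.5]
grip_width: 15.7
finger_force: 30.0
```

```bash
python3 -m creep '0 0 0 0 0 0 60;0 0 0 0 0 0 60;0 0 0 0 0 0 60;0 0 0.03 0 0 0 60;0 0 0.04 0 0 0 60;0 0 0.04 0 0 0 60;0 0 0.035 0 0 0 60;0 0 0 0 0 0 60'|sed -n 1,3p
python3 - <<'E'
from v import *
ci=viewer.camera_info("wrist");im=viewer.capture("wrist");pickle.dump(ci,open("w10.pkl","wb"))
save("w10",cv2.resize(im[130:290,200:440],None,fx=3,fy=3,interpolation=2))
E
```

```text
time: 28.68
tool_pos: [471.4, 356.6, 265.0]
tcp_rot: [3.131, -0.007, 1.506]
```

View pics/w10.png

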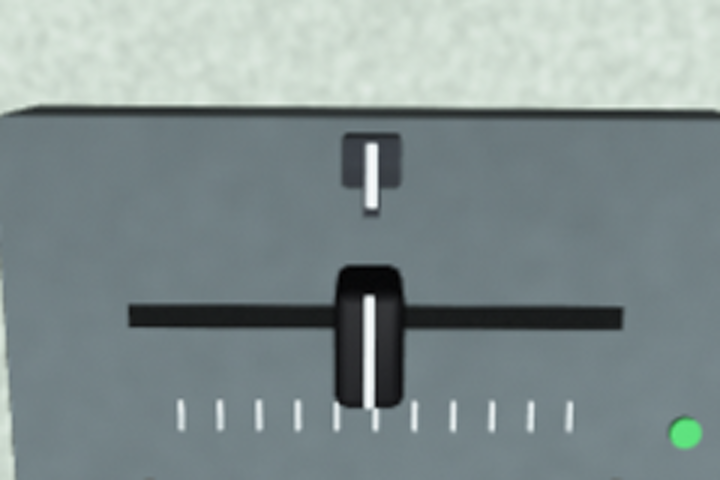

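The fader line (x≈370) and its clip line (x≈371) are level in this crop, within 0.5 mm. Next is the camera carriage.

```bash
python3 -m creep '0.01 -0.028 0 0 0 -0.124 60;0.0125 -0.035 0 0 0 -0.124 60;0.0125 -0.035 0 0 0 -0.124 60;0.0125 -0.035 0 0 0 -0.124 60;0.0125 -0.035 0 0 0 -0.124 60;0.0125 -0.035 0 0 0 -0.124 60;0.0125 -0.035 0 0 0 -0.124 60;0.0125 -0.035 0 0 0 -0.124 60'|sed -n 2,3p; python3 -m creep '0.0125 -0.035 0 0 0 -0.124 60;0.0125 -0.035 0 0 0 -0.124 60;0.0125 -0.035 0 0 0 -0.124 60;0.0125 -0.035 0 0 0 -0.124 60;0.0125 -0.035 0 0 0 -0.1 60;0.007 -0.02 0 0 0 0 60;0 0 0 0 0 0 60;0 0 0 0 0 0 60'
python3 - <<'E'
from v import *
ci=viewer.camera_info("wrist");im=viewer.capture("wrist");save("w11",im);pickle.dump(ci,open("w11.pkl","wb"))
E
```

```text
tool_pos: [566.5, 80.5, 255.6]
tcp_rot: [-3.14, 0.003, 0.507]
time: 30.07
tool_pos: [635.8, -113.7, 255.0]
tcp_rot: [-3.141, 0.004, -0.084]
contact_force: [0.0, -0.0, 0.1]
grip_width: 54.9
finger_force: 0.0
```

View pics/w11.png

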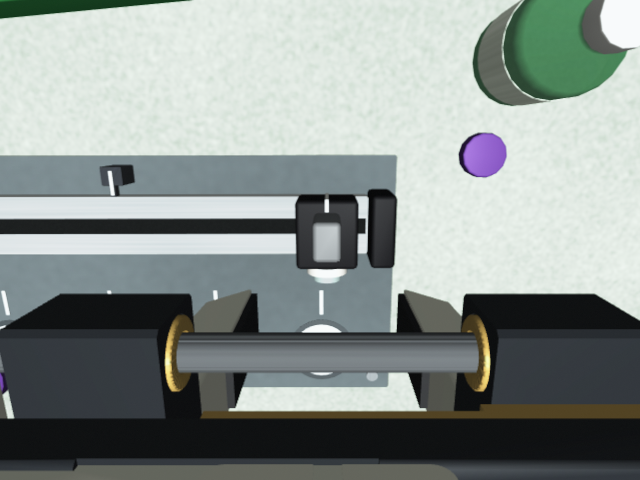

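The carriage line is at (326.5,204) and the camera clip line at (112,182). The carriage is still parked against the tall block.

```bash
python3 - <<'E'
from v import *
ci=pickle.load(open("w11.pkl","rb"))
a=-0.0825;e=[-np.sin(a),np.cos(a)]
c=at(ci,112,182,26);print(c)
for p in ((326.5,204,54.5),(326.5,241,90.5)): f=at(ci,*p);print(f,"travel",(c-f)[:2]@e)
E
python3 -m creep '0.0018 0 -0.03 0 0 0 60;0 0 -0.034 0 0 0 60;0 0 -0.034 0 0 0 60;0 0 -0.028 0 0 0 60;0 0 0 0 0 0 60;0 0 0 0 0 0 10;0 0 0 0 0 0 10;0 0 0 0 0 0 10'|sed -n 2,5p
python3 -m creep '0 0 0 0 0 0 10;0 0 0 0 0 0 10;0 0 0 0 0 0 10;0 0 0 0 0 0 10;0 0 0 0 0 0 10'
```

```text
[682.95  42.44  26.  ]
[ 657.81 -115.28   54.5 ] travel 159.26006988577538
[ 640.72 -113.95   90.5 ] travel 159.34325648913943
tool_pos: [639.4, -112.5, 134.0]
tcp_rot: [3.141, -0.004, -0.082]
contact_force: [0.9, -0.9, 0.5]
grip_width: 39.3
time: 31.2
tool_pos: [638.5, -113.0, 132.3]
tcp_rot: [3.141, -0.001, -0.083]
contact_force: [-1.5, -0.5, 5.5]
grip_width: 18.0
finger_force: 30.0
```

```bash
python3 -m creep '0.001 0.012 0 0 0 0 10;0.0018 0.022 0 0 0 0 10;0.0018 0.022 0 0 0 0 10;0.0018 0.022 0 0 0 0 10;0.0018 0.022 0 0 0 0 10;0.0018 0.022 0 0 0 0 10;0.0018 0.022 0 0 0 0 10;0.0013 0.015 0 0 0 0 10'|sed -n 2p;python3 -m creep '0 0 0 0 0 0 10;0 0 0 0 0 0 10;0 0 0 0 0 0 10'
```

```text
tool_pos: [651.8, 47.6, 132.3]
time: 32.12
tool_pos: [651.7, 46.7, 132.3]
tcp_rot: [-3.141, -0.002, -0.082]
contact_force: [-1.8, 1.8, 6.9]
grip_width: 17.9
finger_force: 30.0
```

```bash
python3 -m creep '0 0 0 0 0 0 60;0 0 0 0 0 0 60;0 0 0 0 0 0 60;0 0 0.03 0 0 0 60;0 0 0.04 0 0 0 60;0 0 0.04 0 0 0 60;0 0 0.03 0 0 0 60;0 0 0 0 0 0 60'|sed -n 1,4p
python3 - <<'E'
from v import *
ci=viewer.camera_info("wrist");im=viewer.capture("wrist")
a=cv2.resize(im[140:290,220:440],None,fx=3,fy=3,interpolation=2)
ct=viewer.camera_info("top");t=viewer.capture("top")
for p in pots(t,ct,52): print("T52",p)
pickle.dump(ci,open("w12.pkl","wb"));save("w12",a);save("top12",t)
E
```

```text
time: 32.78
tool_pos: [653.4, 45.8, 279.0]
tcp_rot: [-3.141, -0.013, -0.083]
contact_force: [1.2, -0.3, 0.3]
```

View pics/w12.png

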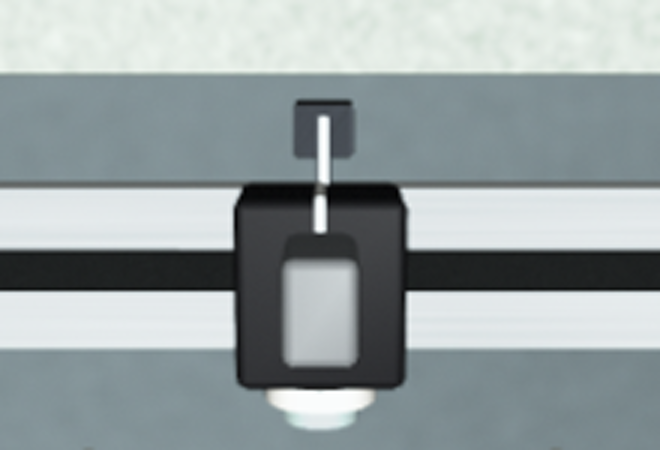

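The carriage line (x≈320) and its clip line (x≈323) are within about 1 mm. I'll clear the arm and check the pots.

```bash
python3 -m creep '-0.015 0.03 0 0 0 0 60;-0.015 0.035 0 0 0 0 60;-0.015 0.035 0 0 0 0 60;-0.015 0.035 0 0 0 0 60;-0.015 0.035 0 0 0 0 60;-0.015 0.035 0 0 0 0 60;-0.015 0.035 0 0 0 0 60;-0.015 0.035 0 0 0 0 60'|sed -n 1,2p;python3 -m creep '-0.015 0.02 0 0 0 0 60;0 0 0 0 0 0 60;0 0 0 0 0 0 60'|sed -n 1,4p
python3 - <<'E'
from v import *
ct=viewer.camera_info("top");t=viewer.capture("top")
for p in pots(t,ct,52): print("T52",p)
save("top13",t)
E
```

```text
time: 33.55
tool_pos: [529.7, 322.2, 269.0]
time: 33.8
tool_pos: [514.9, 341.9, 269.2]
tcp_rot: [3.139, 0.003, -0.08]
contact_force: [-0.1, -1.2, -0.7]
T52 (array([544.24, 170.15,  52.  ]), np.float64(-0.07506218766614675), np.float64(34.87997276450364), array([248.47, 247.46]))
T52 (array([536.23,  80.53,  52.  ]), np.float64(-0.07003962098610031), np.float64(34.98495517428103), array([294.39, 250.51]))
T52 (array([528.51,  -9.81,  52.  ]), np.float64(-0.09887669292104202), np.float64(35.029943668484776), array([340.78, 253.4 ]))
```

View pics/top13.png

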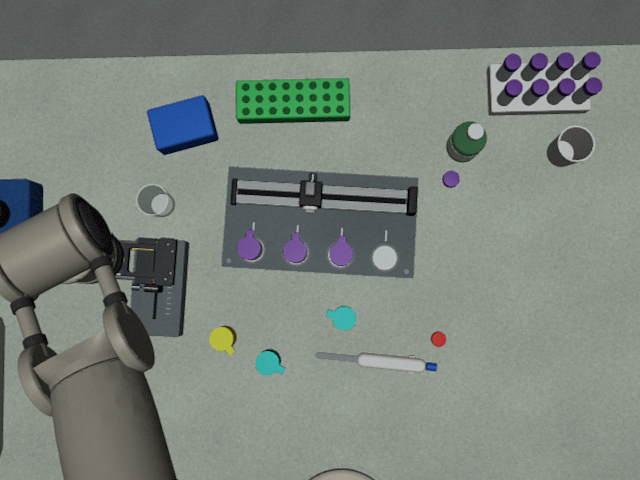

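The top view shows all three pots on their pads with tabs at the rail, at (248,247), (294,250) and (341,253). Both sliders are level with their clips, nothing else has moved, and the arm is clear.

```bash
python3 -c "from plant import order;print(order.close_job())"
```

```text
the job is handed in; nothing more can be done
None
```

The job is handed in, with no verdict shown: all three purple-lidded pots stand on pads 1 to 3 with tabs at the rail, the camera and fader measured within about 1 mm of their clips, and the bystanders look unmoved.

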